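# Wedge the rocking paint case

### The job

The wooden paint case rocks: press the brass plate on its lid and that side goes down. With the fingertips only, push the red wedge, thin end first, under the bare side below the plate until the case no longer rocks, without shoving or jacking up the case, lifting the wedge or disturbing the jar, bowl and brush pot. Test it by pressing firmly (about 10 N) on the brass plate, and push the wedge further in if the case still gives; finish still pressing on the plate, with the case level and firm.

Things in the scene. Friction and masses are not known exactly. Their poses are not given: they have to be found in the camera images.
- case: Closed wooden paint case, 240 mm (x) by 180 mm (y), lid top 55 mm above its origin, about 2 kg, standing loose on the board. Origin: centre of its footprint, at the underside of its runners; z up. Two runners 8 mm high along x, at y = -88 to -72 and -28 to -12 mm; none at the +y (bare) side. Level when left alone; 2 to 5 N on the plate tips it over the inner runner by 0.10 to 0.14 rad. A sideways push over 6 N may slide it.
- bare_edge (a point): Middle of the lower edge of the case's bare side, at y = +90 mm and 8 mm above the case's origin. The gap from here to the table is 8 mm plus the board's visible thickness, so 10 to 14 mm, different each time.
- plate: Brass plate fixed on the lid at the bare side: 80 mm (along the case's x) by 30 mm (along its y) by 4 mm. Origin at the centre of its underside, 73 mm towards +y of the case's origin and 55 mm above it; the top is 4 mm higher. Press here.
- board: Cream mount board fixed on the table under the case, 300 mm (x) by 120 mm (y), same yaw as the case. Origin straight below the case's origin, 6 mm below the board's top face (so it may lie under the table's surface: 2 to 6 mm show). It reaches from its origin to the -y side only, ending 90 mm short of the case's bare edge.
- wedge: Red wooden wedge lying loose flat on the table beyond the case's bare side, 125 mm long (its y), 50 mm wide (its x), 70 g. The height rises evenly from 3 mm at the thin end (-y, pointing roughly at the case) to 28 mm at the upright heel face (+y). Origin at the centre of its underside, z up.
- wedge_tip (a point): The middle of the wedge's thin end, at its underside.
- wedge_heel (a point): The middle of the wedge's upright heel face, 14 mm above its underside: push here, towards the case.
- jar: Amber glass jar with a brass lid, 56 mm across, 75 mm high; bystander. Origin at the centre of its underside.
- bowl: Blue plastic bowl, 100 mm across, 40 mm high; bystander. Origin at the centre of its underside.
- brush_pot: White tin of brushes, 90 mm across, 110 mm high, brushes up to about 270 mm above the table; bystander. Origin at the centre of its underside.
Not all that is in view belongs to the job. What is meant by the wedge is not purple or white, and is the larger of those in its own colour.

How it is judged:
On the way:
1. the wedge's thin end has been pushed at least 20 mm under the case's bare side (y of wedge_tip in the frame of case below 0.07 m and x of wedge_tip in the frame of case between -0.09 and 0.09 m), for 0.1 s.
At the end, for the whole second after the job is handed in: The fingers press the brass plate with more than 5 N while the case stays level within 0.02 rad, carried by the wedge lying flat on the table, its thin end 20 mm or more under the bare side and within 90 mm of its middle; case within 20 mm of its start; all at rest (all of step 1 and contact force between the fingers and plate above 5 N and angle between case's own z axis and vertical below 0.02 rad and distance of case from where it was at the start of the episode below 0.02 m and contact force between wedge and case above 1 N and angle between wedge's own z axis and vertical below 0.06 rad and height (world z) of wedge_tip below 0.005 m and linear speed of each of case, wedge below 0.01 m/s); the arm keeps its last pose, push and grip.
It fails at once if the wedge is lifted off the table or tipped over (height (world z) of wedge above 0.01 m or angle between wedge's own z axis and vertical above 0.3 rad).
It fails at once if the case is shoved, carried or thrown over (moved more than 25 mm or tipped beyond 0.25 rad) (distance of case from where it was at the start of the episode above 0.025 m or angle between case's own z axis and vertical above 0.25 rad).
It fails at once if the jar, the bowl or the brush pot is moved more than 15 mm (distance of any of jar, bowl, brush_pot from where it was at the start of the episode above 0.015 m).
It also fails if it takes over 56 s, if anything falls off the work surface, if the arm or the gripper's body presses on something with over 40 N, if the wrist force passes 120 N, or if a joint passes its speed limit or range.

### The arm

A 6-joint arm with a two-finger parallel gripper is mounted at the origin on the work surface. World frame = base frame: x ahead of the robot, y to its left, z up, the work surface at z = 0. Lengths are in m, angles in rad, forces in N, time in s.
With the tool pointing down it reaches from about 0.3 to 0.875 m from the base axis. Payload 6.4 kg.
Tool frame: the origin (TCP) lies between the finger pads; the fingertips stand 19 mm ahead of it and the grasp point (between the pads) is the TCP (ctrl.tips_ahead is the z of the fingertips in the tool frame, in m); z points along the fingers, y is the line along which they close (so a half turn about z gives the same grasp; the last joint's range is limited). The gripper opens to 85 mm and grips with 20 to 120 N. Pads are 22 mm wide; open, the fingers measure 114 mm over their backs; the gripper's body (76 mm by 85 mm) begins 54 mm behind the grasp point. The pads swing forward as they close: fully open they stand 13 mm farther back than shut.
Start: joints at [1.077, 0.181, 1.607, -0, 1.354, -0.206], TCP at [0.163, 0.551, 0.212] pointing down, gripper open.
Joint ranges: [-2.99, 2.99], [-0.89, 2.07], [0.3, 2.58], [-1.14, 4.28], [0, 2.63], [-3.12, 3.12]. Speed limits (rad/s): [2.57, 2.57, 3.01, 3.14, 3.14, 3.14].

### API

Orientations are given as a unit quaternion [w, x, y, z].
In Python, from bench import readout, vision, ctrl gives the robot as it stands.
- The arm moves only by the tool play_rows, never from a script. Its arguments are lists of equal length, an entry for each row: "xyz": the shift along the tool's x, y, z in mm, a list of three; "rot": the turn, a rotation vector about the tool's x, y, z in rad, a list of three; "grip": the opening, from 0 (shut) to 1 (fully open). In form: {"xyz": [[x, y, z], ...], "rot": [[rx, ry, rz], ...], "grip": [grip, ...]}. A call has exactly 10 rows; each row is the pose to reach, as a shift and turn from the pose commanded when the call began, along the tool's axes at that moment; what a row does not reach only later rows make up. A row lasts 1/8 s, in which the tool goes at most 62.5 mm and 10.7 degrees, less where a joint would pass 70% of its speed; a pose out of reach is approached as far as the arm can. A call with a gripper value outside its range is refused whole. The fingers move at their own pace and stop on an object; the grip force is fixed at half the most. Time passes only in rows, so rows that repeat a pose let the fingers close, or fill a call up. It gives the time, the measured TCP pose, the force, the opening and the grip force at its end, in the units of the state.
- readout.get_obs(): the state, without advancing time (a new reading comes with each control period).
- vision.camera(name): name is "side" or "top" or "wrist"; returns a dict with "color" (400x640x3 uint8, red, green, blue), "depth" (400x640 float32, m along the optical axis (not along the pixel's ray), 0 where there is no reading), "camera_matrix" (3x3 intrinsics, pixels), "extrinsics" (4x4, takes a point from camera to world coordinates); the wrist camera has in their place "hand_eye" (4x4, takes a point from camera to tool coordinates, whose origin is the TCP and whose axes are the flange's). Camera axes: x right, y down, z forward; pixel columns grow to the right and rows downward; lengths in m; the calibration is good to about 2 mm. A picture is of the moment at which its call begins: read the wrist's pose just before it.
- ctrl.hand_in(): hands the job in; it is judged then, once.
The state is a dict: "time_s": time; "q": joint angles; "dq": joint speeds; "joint_efforts": joint torques, N m; "eef_pos": TCP position; "eef_rot": TCP orientation; "wrist_force": force on the tool from outside, world axes, zero at the start; "torque": the same for the moment, N m; "opening": opening from 0.0 (shut) to 1.0 (fully open); "grasp_force": force on a finger pad.
Only numpy, scipy, OpenCV 4.12 (cv2) and the standard library are available. Lean on these libraries where they do the work, as an engineer would, in place of code of your own. Each camera call takes 0.05 s, during which the arm holds its last target. There are 200 camera calls.

## Working session

There is one attempt and no reset: what is moved stays moved. The work goes in short steps, Python scripts to look and compute and a tool call to move; the robot and the scene stay as the last step left them, time stands still between calls to the robot, and variables do not carry over. Pictures are saved under pics/ and viewed, at most 10 in all, crops included, and the job is handed in when it is done.

Besides the shell and the picture viewer there is one more tool, called as name(argument=value, ...), one argument or row to a line, values as JSON. play_rows: Moves the arm, as the interface text tells. Its arguments: {"type":"object","properties":{"xyz":{"type":"array","items":{"type":"array","items":{"type":"number"}}},"rot":{"type":"array","items":{"type":"array","items":{"type":"number"}}},"grip":{"type":"array","items":{"type":"number"}}},"required":["xyz","rot","grip"]}

```bash
mkdir -p pics; ls; cat > h.py <<'E'
import numpy as np, cv2
from bench import readout, vision, ctrl
def snap(n):
    c=vision.camera(n); np.savez('pics/%s.npz'%n,**{k:v for k,v in c.items() if isinstance(v,(np.ndarray,list))}); return c
def cloud(c,E=None):
    K=np.array(c['camera_matrix']);d=c['depth'];E=np.array(c['extrinsics']) if E is None else E
    v,u=np.indices(d.shape);P=np.stack([(u-K[0,2])/K[0,0]*d,(v-K[1,2])/K[1,1]*d,d],-1)
    P=P@E[:3,:3].T+E[:3,3];P[d==0]=np.nan;return P
E
python3 - <<'E'
from h import *
t=snap('top');cv2.imwrite('pics/top1.png',t['color'][...,::-1])
s=snap('side');cv2.imwrite('pics/side1.png',s['color'][...,::-1])
o=readout.get_obs();print(o)
E
```

```text
pics
{'time_s': 0.1, 'q': array([ 1.07670642e+00,  1.81498116e-01,  1.60791608e+00, -2.61002827e-05,
        1.35382856e+00, -2.06330861e-01]), 'dq': array([-0.00068077, -0.00163674, -0.00327034, -0.00077831,  0.0025817 ,
       -0.00013955]), 'joint_efforts': array([ 3.60496897e-04, -4.45874691e+01, -3.52235162e+01, -4.19341486e-04,
        4.26045022e-03,  1.20770837e-04]), 'eef_pos': array([0.16293244, 0.55086537, 0.21155274]), 'eef_rot': array([-2.71103013e-04,  1.43380782e-01,  9.89667252e-01, -7.79343125e-04]), 'wrist_force': array([ 0.55937402, -0.20397097, -0.48910633]), 'torque': array([-0.00775586,  0.00574114, -0.00490048]), 'grasp_force': 0.0, 'opening': 0.9990180306734474}
```

View pics/top1.png

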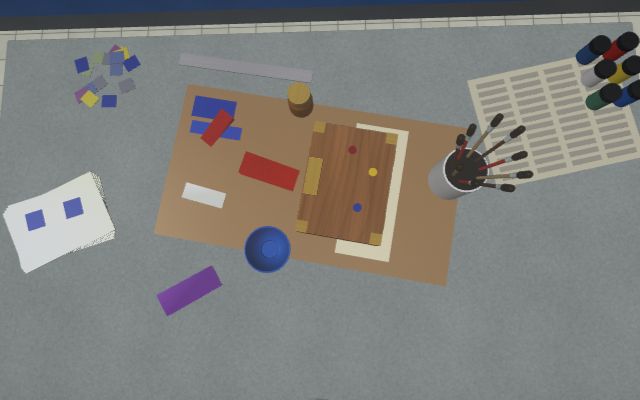

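View pics/side1.png

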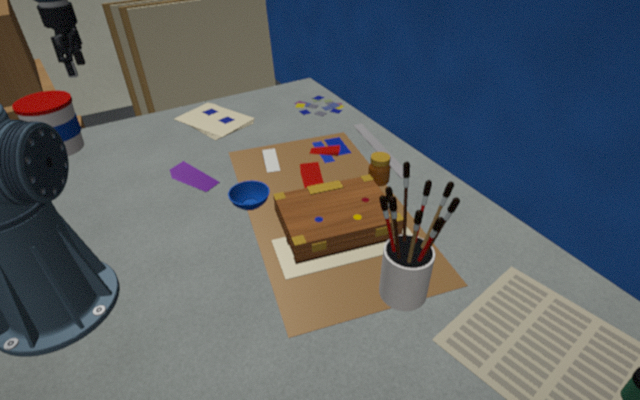

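Red candidates: the large one at top (270,171), pointing at the case's bare side, and a small one at (217,127). The others are purple (189,290) and white (203,195), so they're excluded. The large red at (270,171) fits. I'll confirm it in a crop and measure.

```bash
python3 - <<'E'
from h import *
t=dict(np.load('pics/top.npz'));P=cloud(t)
hsv=cv2.cvtColor(t['color'],cv2.COLOR_RGB2HSV);h,s,v=cv2.split(hsv)
cv2.imwrite('pics/crop1.png',cv2.resize(t['color'][70:290,150:420,::-1],None,fx=2.9,fy=2.7,interpolation=cv2.INTER_CUBIC))
def rep(n,m,zr):
    m=m&(P[...,2]>zr[0])&(P[...,2]<zr[1])
    nc,L,st,_=cv2.connectedComponentsWithStats(m.astype(np.uint8))
    for i in range(1,nc):
        if st[i,4]<60: continue
        q=P[L==i];r=cv2.minAreaRect((q[:,:2]*1000).astype(np.float32))
        print(n,st[i],'c',np.round(r[0]),'sz',np.round(r[1]),'a',round(r[2],1),'z',np.round(np.nanpercentile(q[:,2],[2,50,98])*1000,1));
        print('  box',np.round(cv2.boxPoints(r)).tolist())
red=((h<6)|(h>174))&(s>150)
rep('red',red,(-.01,.1))
rep('brass',(h>17)&(h<26)&(s>110),(.03,.2))
rep('case',np.ones_like(red),(.05,.075))
rep('blue',(h>100)&(h<125)&(s>120),(.003,.1))
rep('cream',(h>15)&(h<35)&(s<90)&(v>140),(-.01,.02))
for n,(u,vv) in dict(brown=(400,270),grey=(300,330),brown2=(260,210),cream=(396,190),cream2=(365,250)).items():
    print(n,np.round(np.nanmedian(P[vv-2:vv+3,u-2:u+3].reshape(-1,3),0)*1000,1))
# wedge profile along image line
for u in range(236,312,4): print(u,np.round(P[int(171+(u-270)*.3),u]*1000,1),end=' ')
print(t['camera_matrix'],t['extrinsics'])
E
```

```text
red [602  40  24  21 214] c [ 851. -661.] sz [34. 53.] a 32.7 z [ 2.8 26.3 43.4]
  box [[823.0, -648.0], [851.0, -693.0], [880.0, -674.0], [852.0, -630.0]]
red [201 109  32  37 519] c [711. 224.] sz [34. 82.] a 49.5 z [ 1.4 10.2 19.1]
  box [[669.0, 238.0], [731.0, 184.0], [754.0, 210.0], [691.0, 264.0]]
red [ 239  152   60   39 1282] c [605. 100.] sz [125.  50.] a 70.9 z [ 2.7 15.3 27.6]
  box [[561.0, 49.0], [609.0, 33.0], [650.0, 151.0], [602.0, 167.0]]
brass [615  62  17  16  93] c [ 803. -672.] sz [36. 43.] a 26.7 z [30.1 36.7 54.1]
  box [[777.0, -661.0], [796.0, -700.0], [828.0, -683.0], [809.0, -645.0]]
brass [288  83  22  24 396] c [759.  27.] sz [45. 47.] a 88.7 z [66.5 74.5 76.6]
  box [[735.0, 5.0], [781.0, 4.0], [782.0, 49.0], [736.0, 50.0]]
brass [313 121  13  12 121] c [691. -16.] sz [24. 23.] a 80.2 z [56.4 58.7 61.2]
  box [[677.0, -25.0], [700.0, -29.0], [704.0, -6.0], [681.0, -2.0]]
brass [386 133  12  12 115] c [ 661. -168.] sz [23. 24.] a 79.6 z [56.5 58.6 60.8]
  box [[647.0, -177.0], [670.0, -181.0], [674.0, -159.0], [651.0, -155.0]]
brass [303 157  20  38 526]
[... 3786 characters left out ...]
1  21.1] 252 [617.4 136.5  23.6] 256 [615.2 127.7  22.5] 260 [611.6 119.7  17.5] 264 [608.6 110.2  20. ] 268 [607.  102.   15.9] 272 [605.   93.3  13.8] 276 [602.7  84.4  13.1] 280 [598.7  75.8   9.6] 284 [596.7  67.1   6.9] 288 [594.2  58.    7.1] 292 [592.2  49.3   4.6] 296 [589.6  40.1   5.3] 300 [585.4  31.3   2.3] 304 [572.2  18.1  58.9] 308 [569.3   9.5  62.5] [[360.84835379   0.         320.32457912]
 [  0.         360.84835379 205.55683309]
 [  0.           0.           1.        ]] [[-0.01407995 -0.99296061  0.11760519  0.43086296]
 [-0.9994552   0.01748729  0.02799121 -0.03666997]
 [-0.02985076 -0.11714701 -0.99266586  0.80699039]
 [ 0.          0.          0.          1.        ]]
```

View pics/crop1.png

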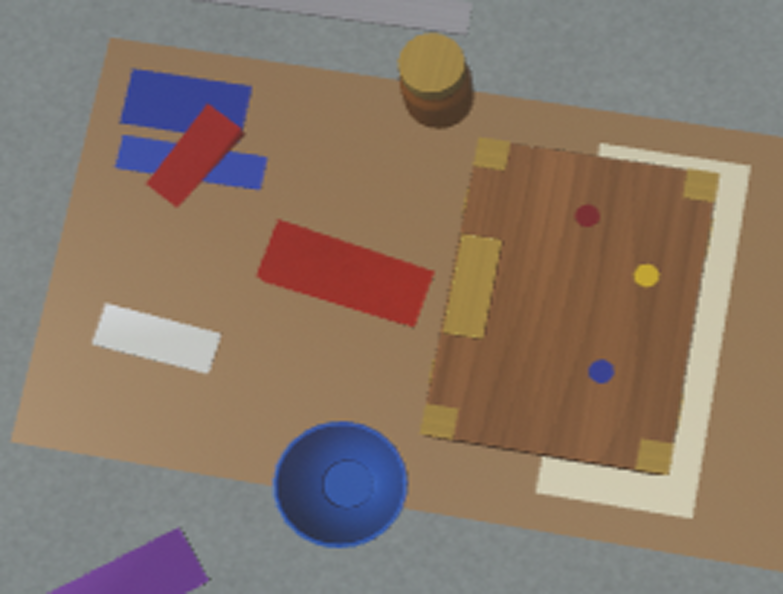

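The crop confirms it: the large red wedge at (270,171) is 125×50 mm, 3 to 28 mm high, thin end towards the plate side. The gap is about 10.7 mm, so the edge should meet it with the tip about 38 mm in.

```bash
cat >> h.py <<'E'
from scipy.spatial.transform import Rotation as Rt
CC=np.array([570,-72.])/1e3; CY=np.array([.189,.982]); CX=np.array([.982,-.189])
def plan(p,ydir):
    o=readout.get_obs();w=o['eef_rot'];R=Rt.from_quat(np.r_[w[1:],w[0]])
    y=np.r_[np.array(ydir)/np.linalg.norm(ydir),0];z=np.array([0,0,-1.]);T=Rt.from_matrix(np.c_[np.cross(y,z),y,z])
    print('t',o['time_s'],'pos',np.round(o['eef_pos']*1e3,1),'F',np.round(o['wrist_force'],1),'xyz',np.round(R.inv().apply(np.array(p)-o['eef_pos'])*1e3,1),'rot',np.round((R.inv()*T).as_rotvec(),3))
E
python3 -c "
from h import *
plan([.6375,.192,.12],[.944,-.328]);print(ctrl.tips_ahead)"
```

```text
t 0.1 pos [162.9 550.9 211.6] F [ 0.6 -0.2 -0.5] xyz [-556.9 -209.3   91.7] rot [-2.000e-03  1.000e-03  1.617e+00]
0.019
```

play_rows(
  xyz=[
    [-56,-21,9],
    [-112,-42,18],
    [-168,-63,27],
    [-224,-84,36],
    [-280,-105,45],
    [-336,-126,54],
    [-392,-147,63],
    [-448,-168,72],
    [-504,-189,81],
    [-557,-209,91],
  ],
  rot=[
    [0,0,0.162],
    [0,0,0.324],
    [0,0,0.486],
    [0,0,0.648],
    [0,0,0.81],
    [0,0,0.972],
    [0,0,1.134],
    [0,0,1.296],
    [0,0,1.458],
    [0,0,1.617],
  ],
  grip=[0.3,0.3,0.3,0.3,0.3,0.3,0.3,0.3,0.3,0.3],
)

```text
time_s: 1.35
eef_pos: [0.6392, 0.1913, 0.1206]
eef_rot: [-0.0, 0.816, 0.577, -0.0]
wrist_force: [0.6, 0.2, 0.1]
opening: 0.298
grasp_force: 0.0
```

```bash
python3 - <<'E'
from h import *
plan([.6375,.192,.027],[.944,-.328])
w=snap('wrist');cv2.imwrite('pics/w1.png',w['color'][...,::-1]);print(readout.get_obs()['opening'])
o=readout.get_obs();q=o['eef_rot'];E=np.eye(4);E[:3,:3]=Rt.from_quat(np.r_[q[1:],q[0]]).as_matrix();E[:3,3]=o['eef_pos']
P=cloud(w,E@np.array(w['hand_eye']));h,s,v=cv2.split(cv2.cvtColor(w['color'],cv2.COLOR_RGB2HSV))
m=((h<6)|(h>174))&(s>150)&(P[...,2]<.04)
n,L,st,_=cv2.connectedComponentsWithStats(m.astype(np.uint8))
for i in range(1,n):
    if st[i,4]>300:
        r=cv2.minAreaRect((P[L==i][:,:2]*1000).astype(np.float32));print(st[i],r,np.round(cv2.boxPoints(r)).tolist())
E
```

```text
t 1.35 pos [639.2 191.3 120.6] F [0.6 0.2 0.1] xyz [ 0.1 -1.8 93.6] rot [-0.001  0.    -0.005]
0.29807743465663405
[ 336   99  100   67 3358] ((715.7603759765625, 215.7525634765625), (32.724185943603516, 83.11924743652344), 49.2267951965332) [[674.0, 231.0], [737.0, 176.0], [758.0, 201.0], [695.0, 255.0]]
[ 294  222   52  101 4685] ((609.575439453125, 92.79451751708984), (125.36255645751953, 52.864891052246094), 69.24822235107422) [[563.0, 44.0], [612.0, 25.0], [657.0, 142.0], [607.0, 161.0]]
```

View pics/w1.png

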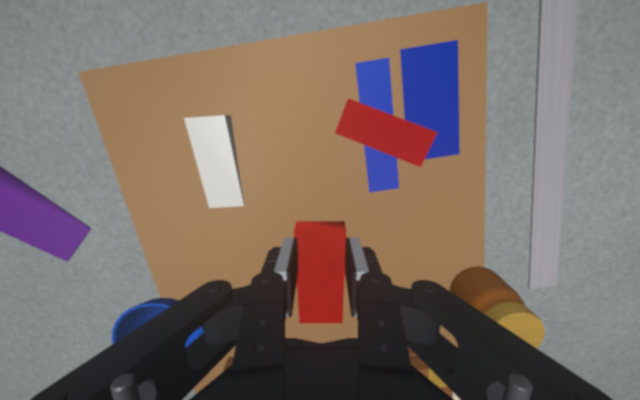

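The wrist view shows the heel at (320,222), centred between the fingers, with the TCP behind it. Next I go down and approach.

play_rows(
  xyz=[
    [0,-2,30],
    [0,-2,60],
    [0,-2,85],
    [0,-2,93],
    [0,-2,93],
    [-5,-2,93],
    [-9,-2,93],
    [-13,-2,93],
    [-16,-2,93],
    [-18,-2,93],
  ],
  rot=[
    [0,0,0],
    [0,0,0],
    [0,0,0],
    [0,0,0],
    [0,0,0],
    [0,0,0],
    [0,0,0],
    [0,0,0],
    [0,0,0],
    [0,0,0],
  ],
  grip=[0.3,0.3,0.3,0.3,0.3,0.3,0.3,0.3,0.3,0.3],
)

```text
time_s: 2.65
eef_pos: [0.6302, 0.1762, 0.0285]
eef_rot: [0.0, 0.815, 0.58, 0.0]
wrist_force: [0.7, -0.0, 0.2]
opening: 0.302
grasp_force: 0.0
```

```bash
cat >> h.py <<'E'
def wedge():
    t=snap('top');P=cloud(t);h,s,v=cv2.split(cv2.cvtColor(t['color'],cv2.COLOR_RGB2HSV))
    m=((h<6)|(h>174))&(s>150)&(P[...,2]<.04)&(abs(P[...,0]-.6)<.08)&(P[...,1]>-.02)&(P[...,1]<.2)
    pts=(P[m][:,:2]*1000).astype(np.float32);r=cv2.minAreaRect(pts);print('wedge',np.round(r[0]),np.round(r[1]),round(r[2],1),np.round(cv2.boxPoints(r)).tolist(),m.sum())
    c=(P[...,2]>.045)&(P[...,2]<.08)&(abs(P[...,0]-.57)<.15)&(abs(P[...,1]+.07)<.14)
    n,L,st,_=cv2.connectedComponentsWithStats(c.astype(np.uint8));i=1+st[1:,4].argmax()
    q=P[L==i];r=cv2.minAreaRect((q[:,:2]*1000).astype(np.float32));
    k=(h>60)|True
    yl=(q[:,:2]-CC)@CY;g=(abs(yl)<.05)&(q[:,2]<.065);f=np.polyfit(yl[g],q[g,2],1)
    print('case',np.round(r[0],1),np.round(r[1]),round(r[2],1),'tilt',round(f[0],4),'z0',round(f[1]*1e3,1))
    return t
E
python3 - <<'E'
from h import *
t=wedge();plan([.6375,.192,.027],[.944,-.328])
cv2.imwrite('pics/t2.png',cv2.resize(t['color'][100:260,200:420,::-1],None,fx=3,fy=3))
E
```

```text
wedge [605. 100.] [125.  50.] 70.8 [[561.0, 49.0], [609.0, 33.0], [650.0, 150.0], [602.0, 167.0]] 1286
case [569.7 -72. ] [184. 240.] 79.2 tilt 0.0009 z0 58.0
t 2.7 pos [630.1 176.1  28.4] F [0.2 0.4 0.2] xyz [17.5  1.8  1.4] rot [-0.  0.  0.]
```

View pics/t2.png

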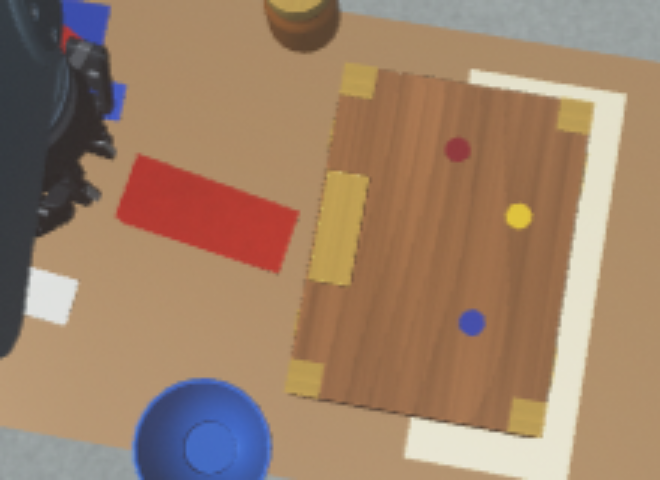

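Wedge and case are unmoved, and the fingertips are about 5 mm behind the heel. I push while turning the wedge square to the case.

play_rows(
  xyz=[
    [-3,0,1],
    [-6,0,1],
    [-9,0,1],
    [-12,0,1],
    [-15,0,1],
    [-18,-1,1],
    [-20,-1,1],
    [-22,-1,1],
    [-24,-1,1],
    [-25,-1,1],
  ],
  rot=[
    [0,0,0],
    [0,0,-0.02],
    [0,0,-0.04],
    [0,0,-0.06],
    [0,0,-0.08],
    [0,0,-0.1],
    [0,0,-0.12],
    [0,0,-0.145],
    [0,0,-0.145],
    [0,0,-0.145],
  ],
  grip=[0.3,0.3,0.3,0.3,0.3,0.3,0.3,0.3,0.3,0.3],
)

```text
time_s: 3.95
eef_pos: [0.621, 0.1531, 0.0274]
eef_rot: [-0.0, 0.771, 0.637, -0.0]
wrist_force: [0.1, 0.4, 0.1]
opening: 0.305
grasp_force: 0.0
```

```bash
python3 - <<'E'
from h import *
t=wedge();plan([.6055,.1125,.027],[.982,-.189])
E
```

```text
wedge [605. 100.] [125.  50.] 70.8 [[561.0, 49.0], [609.0, 33.0], [650.0, 151.0], [602.0, 167.0]] 1226
case [570.1 -72.1] [184. 241.] 79.2 tilt 0.0008 z0 58.0
t 4.0 pos [621.  153.   27.4] F [ 0.  -0.   0.3] xyz [-42.7  -7.6   0.4] rot [-0.     0.     0.001]
```

The wedge hasn't moved although the TCP should be past the heel. I look from the side.

```bash
python3 - <<'E'
from h import *
s=snap('side')['color'][120:260,240:440,::-1];t=np.load('pics/top.npz')['color'][100:240,150:350,::-1]
cv2.imwrite('pics/s3.png',np.hstack([cv2.resize(x,(400,280),interpolation=cv2.INTER_CUBIC) for x in (s,t)]))
E
```

```text
(no output)
```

View pics/s3.png

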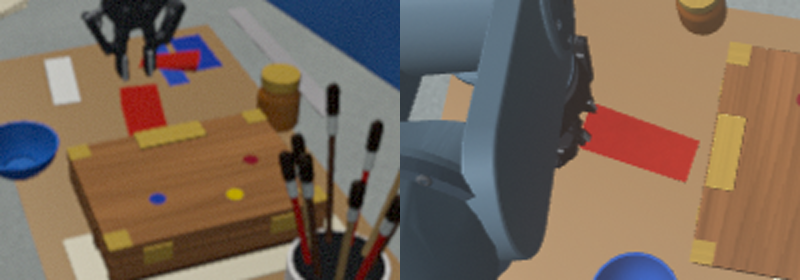

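```bash
python3 - <<'E'
from h import *
t=dict(np.load('pics/top.npz'));
h,s,v=cv2.split(cv2.cvtColor(t['color'],cv2.COLOR_RGB2HSV))
for n in ('top','side'):
    c=dict(np.load('pics/%s.npz'%n));P=cloud(c);h,s,v=cv2.split(cv2.cvtColor(c['color'],cv2.COLOR_RGB2HSV))
    m=(v<110)&(s<110)&(P[...,2]<.06)&(P[...,2]>.004)&(abs(P[...,0]-.62)<.08)&(abs(P[...,1]-.165)<.06)
    q=P[m];L=np.c_[(q[:,:2]-CC)@CX,(q[:,:2]-CC)@CY,q[:,2]]*1e3
    print(n,len(L))
    if len(L):print(np.round(L[np.argsort(L[:,2])][::max(1,len(L)//25)]).tolist())
o=readout.get_obs();q=o['eef_rot'];E=np.eye(4);E[:3,:3]=Rt.from_quat(np.r_[q[1:],q[0]]).as_matrix();E[:3,3]=o['eef_pos']
w=snap('wrist');P=cloud(w,E@np.array(w['hand_eye']));h,s,v=cv2.split(cv2.cvtColor(w['color'],cv2.COLOR_RGB2HSV))
m=((h<6)|(h>174))&(s>150)&(P[...,2]<.04)&(P[...,1]<.19)&(P[...,0]<.665)
r=cv2.minAreaRect((P[m][:,:2]*1000).astype(np.float32));print(m.sum(),r,np.nanpercentile(P[m][:,2],[1,50,99]))
cv2.imwrite('pics/w3.png',w['color'][...,::-1])
E
```

```text
top 19
[[20.0, 235.0, 48.0], [20.0, 233.0, 48.0], [-12.0, 224.0, 49.0], [20.0, 230.0, 51.0], [20.0, 228.0, 52.0], [-12.0, 221.0, 53.0], [20.0, 222.0, 56.0], [20.0, 224.0, 56.0], [-11.0, 220.0, 57.0], [-14.0, 224.0, 57.0], [31.0, 224.0, 58.0], [22.0, 220.0, 58.0], [-19.0, 227.0, 59.0], [20.0, 230.0, 59.0], [-7.0, 220.0, 59.0], [32.0, 224.0, 59.0], [-19.0, 229.0, 59.0], [-12.0, 224.0, 60.0], [20.0, 228.0, 60.0]]
side 17
[[-12.0, 224.0, 52.0], [22.0, 222.0, 52.0], [25.0, 221.0, 53.0], [-8.0, 220.0, 54.0], [-12.0, 226.0, 54.0], [-11.0, 218.0, 56.0], [-8.0, 222.0, 56.0], [22.0, 222.0, 56.0], [-15.0, 224.0, 56.0], [20.0, 222.0, 56.0], [25.0, 220.0, 56.0], [28.0, 224.0, 57.0], [21.0, 226.0, 57.0], [-12.0, 223.0, 59.0], [-12.0, 217.0, 60.0], [-15.0, 223.0, 60.0], [-8.0, 220.0, 60.0]]
7121 ((611.3041381835938, 108.73724365234375), (104.47698974609375, 49.28002166748047), 74.18798828125) [0.00355756 0.01722616 0.02695178]
```

View pics/w3.png

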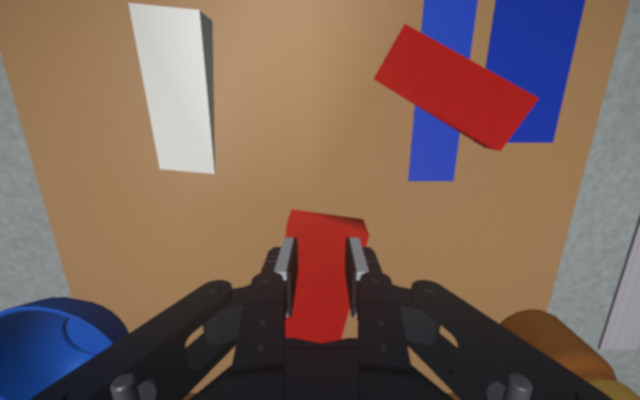

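```bash
python3 - <<'E'
from h import *
w=dict(np.load('pics/wrist.npz'));P=cloud(w,w['hand_eye'])*1e3
print(w['hand_eye'])
for v in range(232,325,8): print(v,[np.round(P[v,u]).tolist() for u in (280,288,293,350,358)])
t=dict(np.load('pics/top.npz'));P=cloud(t);L=np.dstack([(P[...,:2]-CC)@CX,(P[...,:2]-CC)@CY,P[...,2]])*1e3
h,s,v=cv2.split(cv2.cvtColor(t['color'],cv2.COLOR_RGB2HSV))
m=(s<110)&(L[...,2]>8)&(L[...,2]<60)&(abs(L[...,0]-5)<45)&(abs(L[...,1]-230)<25)
q=L[m];print(np.round(q[np.argsort(q[:,2])][:25]).tolist())
E
```

```text
[[ 5.83936097e-04 -9.57408165e-01 -2.88737361e-01  7.23377864e-02]
 [ 9.99999554e-01  3.44740925e-04  8.79269864e-04 -7.95785420e-04]
 [-7.42280563e-04 -2.88737746e-01  9.57407940e-01 -1.60155510e-01]
 [ 0.00000000e+00  0.00000000e+00  0.00000000e+00  1.00000000e+00]]
232 [[-9.0, -29.0, 28.0], [2.0, -21.0, 3.0], [2.0, -18.0, 2.0], [2.0, 17.0, 1.0], [2.0, 22.0, 1.0]]
240 [[-15.0, -29.0, 27.0], [9.0, -18.0, -24.0], [9.0, -15.0, -25.0], [9.0, 14.0, -25.0], [10.0, 18.0, -26.0]]
248 [[6.0, -21.0, -27.0], [9.0, -16.0, -34.0], [9.0, -14.0, -34.0], [9.0, 13.0, -33.0], [10.0, 17.0, -35.0]]
256 [[9.0, -19.0, -42.0], [9.0, -16.0, -41.0], [9.0, -13.0, -41.0], [9.0, 12.0, -41.0], [10.0, 16.0, -42.0]]
264 [[9.0, -18.0, -48.0], [10.0, -15.0, -49.0], [6.0, -13.0, -43.0], [7.0, 12.0, -44.0], [10.0, 15.0, -50.0]]
272 [[9.0, -17.0, -55.0], [9.0, -14.0, -55.0], [3.0, -13.0, -44.0], [3.0, 12.0, -45.0], [9.0, 14.0, -55.0]]
280 [[10.0, -16.0, -62.0], [6.0, -14.0, -56.0], [-0.0, -13.0, -46.0], [-1.0, 12.0, -46.0], [6.0, 14.0, -56.0]]
288 [[10.0, -16.0, -68.0], [2.0, -14.0, -56.0], [-4.0, -13.0, -47.0], [-5.
[... 195 characters left out ...]
, [-11.0, -13.0, -49.0], [-11.0, 12.0, -49.0], [-1.0, 14.0, -62.0]]
312 [[16.0, -13.0, -88.0], [-9.0, -15.0, -56.0], [-65.0, -21.0, 15.0], [-75.0, 22.0, 28.0], [-4.0, 14.0, -63.0]]
320 [[15.0, -12.0, -91.0], [-74.0, -25.0, 17.0], [-75.0, -21.0, 18.0], [-83.0, 22.0, 28.0], [-8.0, 14.0, -63.0]]
[[20.0, 235.0, 48.0], [20.0, 233.0, 48.0], [-12.0, 224.0, 49.0], [20.0, 230.0, 51.0], [20.0, 228.0, 52.0], [-12.0, 221.0, 53.0], [20.0, 222.0, 56.0], [20.0, 224.0, 56.0], [-11.0, 220.0, 57.0], [-14.0, 224.0, 57.0], [31.0, 224.0, 58.0], [22.0, 220.0, 58.0], [-19.0, 227.0, 59.0], [20.0, 230.0, 59.0], [-7.0, 220.0, 59.0], [32.0, 224.0, 59.0], [-19.0, 229.0, 59.0], [-12.0, 224.0, 60.0], [20.0, 228.0, 60.0]]
```

The wrist and top depths agree that at this opening the fingertips are at about z = 48 mm, roughly 21 mm *behind* the reported TCP instead of 19 mm ahead. They passed over the wedge, which explains the lack of contact. I trust the images: back off behind the heel, then go down further in stages, watching the force.

play_rows(
  xyz=[
    [10,0,0],
    [20,0,0],
    [30,0,0],
    [30,0,0],
    [30,0,5],
    [30,0,10],
    [30,0,15],
    [30,0,20],
    [30,0,22],
    [30,0,22],
  ],
  rot=[
    [0,0,0],
    [0,0,0],
    [0,0,0],
    [0,0,0],
    [0,0,0],
    [0,0,0],
    [0,0,0],
    [0,0,0],
    [0,0,0],
    [0,0,0],
  ],
  grip=[0.3,0.3,0.3,0.3,0.3,0.3,0.3,0.3,0.3,0.3],
)

```text
time_s: 5.35
eef_pos: [0.6265, 0.1826, 0.0052]
eef_rot: [-0.0, 0.771, 0.637, -0.0]
wrist_force: [-0.8, -0.7, 0.7]
opening: 0.299
grasp_force: 0.0
```

```bash
cat >> h.py <<'E'
def tips():
    w=snap('wrist');P=cloud(w,np.array(w['hand_eye']))*1e3
    h,s,v=cv2.split(cv2.cvtColor(w['color'],cv2.COLOR_RGB2HSV))
    m=(abs(P[...,0])<14)&(abs(P[...,1])<40)&(P[...,2]<24)&(P[...,2]>-40)&(s<100)
    q=P[m];q=q[np.argsort(-q[:,2])];print('tip pts (tool)',np.round(q[:12]).tolist())
    return w
E
python3 - <<'E'
from h import *
t=wedge();tips();plan([.6055,.1125,.027],[.982,-.189])
P=cloud(t);L=np.dstack([(P[...,:2]-CC)@CX,(P[...,:2]-CC)@CY,P[...,2]])*1e3
h,s,v=cv2.split(cv2.cvtColor(t['color'],cv2.COLOR_RGB2HSV))
m=(s<110)&(L[...,2]>8)&(L[...,2]<60)&(abs(L[...,0]-5)<45)&(abs(L[...,1]-258)<25)
q=L[m];print(np.round(q[np.argsort(q[:,2])][:8]).tolist())
E
```

```text
wedge [605. 100.] [124.  50.] 70.5 [[561.0, 50.0], [608.0, 33.0], [649.0, 150.0], [602.0, 167.0]] 1283
case [570.  -72.2] [184. 241.] 79.2 tilt 0.0002 z0 58.0
tip pts (tool) [[-3.0, 22.0, 7.0], [-3.0, 19.0, 7.0], [-9.0, 25.0, 6.0], [-4.0, -25.0, 6.0], [-3.0, -20.0, 6.0], [-3.0, 21.0, 6.0], [-3.0, -23.0, 6.0], [-3.0, -19.0, 6.0], [-5.0, -24.0, 6.0], [-3.0, -21.0, 6.0], [-7.0, -25.0, 6.0], [-4.0, 24.0, 6.0]]
t 5.45 pos [626.8 182.7   5.5] F [-0.  -0.2  0.8] xyz [-72.9  -7.7 -21.5] rot [ 0.    -0.     0.001]
[[20.0, 260.0, 23.0], [23.0, 251.0, 27.0], [20.0, 256.0, 28.0], [20.0, 266.0, 28.0], [-12.0, 254.0, 28.0], [-12.0, 252.0, 29.0], [20.0, 268.0, 29.0], [-7.0, 250.0, 29.0]]
```

Top depth now puts the fingertips at 24–28 mm, consistent with the TCP being 20 mm below them. I go 15 mm lower and advance to contact with a straightening push.

play_rows(
  xyz=[
    [0,0,5],
    [0,0,10],
    [0,0,15],
    [0,0,15],
    [-4,0,15],
    [-8,0,15],
    [-12,0,15],
    [-16,0,15],
    [-20,0,15],
    [-20,0,15],
  ],
  rot=[
    [0,0,0],
    [0,0,0],
    [0,0,0],
    [0,0,0],
    [0,0,0],
    [0,0,0],
    [0,0,0],
    [0,0,0],
    [0,0,0],
    [0,0,0],
  ],
  grip=[0.3,0.3,0.3,0.3,0.3,0.3,0.3,0.3,0.3,0.3],
)

```text
time_s: 6.7
eef_pos: [0.6229, 0.1626, -0.0096]
eef_rot: [0.0, 0.771, 0.637, -0.0]
wrist_force: [-0.0, -0.0, 0.6]
opening: 0.303
grasp_force: 0.0
```

```bash
python3 - <<'E'
from h import *
t=wedge();plan([.6055,.1125,-.01],[.982,-.189])
E
```

```text
wedge [606.  90.] [125.  50.] 73.2 [[564.0, 37.0], [612.0, 22.0], [648.0, 142.0], [600.0, 157.0]] 1286
case [569.9 -72.2] [184. 241.] 79.2 tilt 0.0008 z0 58.0
t 6.75 pos [622.9 162.8  -9.6] F [ 0.3 -0.2 -0. ] xyz [-52.7  -7.6   0.4] rot [-0.     0.     0.001]
```

Now it pushes: the wedge moved 10 mm and is turning square. I continue with 33 mm.

play_rows(
  xyz=[
    [-3,0,0],
    [-6,0,0],
    [-10,-1,0],
    [-14,-1,0],
    [-18,-2,0],
    [-22,-2,0],
    [-26,-3,0],
    [-30,-3,0],
    [-33,-3,0],
    [-33,-3,0],
  ],
  rot=[
    [0,0,0],
    [0,0,0],
    [0,0,0],
    [0,0,0],
    [0,0,0],
    [0,0,0],
    [0,0,0],
    [0,0,0],
    [0,0,0],
    [0,0,0],
  ],
  grip=[0.3,0.3,0.3,0.3,0.3,0.3,0.3,0.3,0.3,0.3],
)

```text
time_s: 8.0
eef_pos: [0.6138, 0.1309, -0.0096]
eef_rot: [0.0, 0.771, 0.637, -0.0]
wrist_force: [0.6, 0.2, -0.2]
opening: 0.303
grasp_force: 0.0
```

```bash
cat >> h.py <<'E'
def heel(t):
    P=cloud(t);h,s,v=cv2.split(cv2.cvtColor(t['color'],cv2.COLOR_RGB2HSV))
    L=np.dstack([(P[...,:2]-CC)@CX,(P[...,:2]-CC)@CY,P[...,2]])*1e3
    m=((h<6)|(h>174))&(s>150)&(L[...,2]<40)&(L[...,2]>2)&(abs(L[...,0])<60)&(L[...,1]>80)&(L[...,1]<260)
    q=L[m];c=cv2.convexHull(q[:,:2].astype(np.float32));f=np.polyfit(q[:,1],q[:,2],1)
    r=cv2.minAreaRect(c);print('heel y max',np.round(np.percentile(q[:,1],[1,99,100]),1),'x',np.round(np.percentile(q[:,0],[1,50,99])),'height at y=90',round(np.polyval(f,90),1),'slope',round(f[0],3),'ang',r[2])
    o=readout.get_obs();d=o['eef_pos'][:2]-CC;print('TCP case xy',np.round([d@CX*1e3,d@CY*1e3],1))
E
python3 - <<'E'
from h import *
t=wedge();heel(t);plan([.6055,.1125,-.01],[.982,-.189])
E
```

```text
wedge [606.  71.] [102.  50.] 79.2 [[572.0, 26.0], [621.0, 16.0], [640.0, 116.0], [591.0, 126.0]] 1047
case [569.9 -72.2] [184. 241.] 79.1 tilt 0.0007 z0 57.9
heel y max [ 97.4 195.  196.6] x [-17.   7.  33.] height at y=90 6.6 slope 0.193 ang 0.10185766965150833
TCP case xy [  4.6 207.7]
t 8.05 pos [613.8 131.   -9.6] F [0.7 0.8 0.7] xyz [-19.8  -4.6   0.4] rot [-0.     0.     0.001]
```

Wedge square, tip about 18 mm in, 6.6 mm thick at the edge. I push 16 mm more, slowing down.

play_rows(
  xyz=[
    [-3,0,0],
    [-6,0,0],
    [-8,0,0],
    [-10,-1,0],
    [-12,-1,0],
    [-13,-1,0],
    [-14,-1,0],
    [-15,-1,0],
    [-16,-1,0],
    [-16,-1,0],
  ],
  rot=[
    [0,0,0],
    [0,0,0],
    [0,0,0],
    [0,0,0],
    [0,0,0],
    [0,0,0],
    [0,0,0],
    [0,0,0],
    [0,0,0],
    [0,0,0],
  ],
  grip=[0.3,0.3,0.3,0.3,0.3,0.3,0.3,0.3,0.3,0.3],
)

```text
time_s: 9.3
eef_pos: [0.6098, 0.1155, -0.0096]
eef_rot: [0.0, 0.771, 0.637, -0.0]
wrist_force: [-0.1, 0.5, 0.0]
opening: 0.301
grasp_force: 0.1
```

```bash
python3 - <<'E'
from h import *
t=wedge();heel(t);plan([.6055,.1125,-.01],[.982,-.189])
E
```

```text
wedge [603.  64.] [87. 51.] 79.0 [[570.0, 26.0], [620.0, 16.0], [637.0, 102.0], [587.0, 111.0]] 898
case [569.7 -72. ] [184. 240.] 79.2 tilt 0.0013 z0 58.0
heel y max [ 96.8 179.7 183.3] x [-18.   6.  32.] height at y=90 9.8 slope 0.189 ang 89.89453125
TCP case xy [  3.6 191.7]
t 9.35 pos [609.7 115.5  -9.7] F [ 0.4 -0.3  0.8] xyz [-3.8 -3.6  0.3] rot [-0.     0.     0.001]
```

play_rows(
  xyz=[
    [-0.5,0,0],
    [-1,0,0],
    [-1.5,0,0],
    [-2,0,0],
    [-2.5,0,0],
    [-3,0,0],
    [-3.5,0,0],
    [-4,0,0],
    [-4,0,0],
    [-4,0,0],
  ],
  rot=[
    [0,0,0],
    [0,0,0],
    [0,0,0],
    [0,0,0],
    [0,0,0],
    [0,0,0],
    [0,0,0],
    [0,0,0],
    [0,0,0],
    [0,0,0],
  ],
  grip=[0.3,0.3,0.3,0.3,0.3,0.3,0.3,0.3,0.3,0.3],
)

```text
time_s: 10.6
eef_pos: [0.6091, 0.1117, -0.0096]
eef_rot: [0.0, 0.771, 0.637, 0.0]
wrist_force: [0.0, 0.3, -0.2]
opening: 0.298
grasp_force: 0.0
```

```bash
python3 - <<'E'
from h import *
t=wedge();heel(t);plan([.6055,.1125,-.01],[.982,-.189])
E
```

```text
wedge [603.  60.] [81. 50.] 79.1 [[571.0, 25.0], [620.0, 16.0], [635.0, 95.0], [586.0, 105.0]] 855
case [569.9 -71.9] [184. 241.] 79.2 tilt -0.0002 z0 57.9
heel y max [ 96.8 175.5 176.6] x [-18.   6.  32.] height at y=90 10.4 slope 0.192 ang 0.0424564853310585
TCP case xy [  3.6 187.8]
t 10.65 pos [609.  111.7  -9.6] F [ 1.3 -0.3 -0.7] xyz [ 0.1 -3.6  0.4] rot [0.    0.    0.001]
```

play_rows(
  xyz=[
    [-0.5,0,0],
    [-1,0,0],
    [-1.5,0,0],
    [-2,0,0],
    [-2.5,0,0],
    [-3,0,0],
    [-3,0,0],
    [-3,0,0],
    [-3,0,0],
    [-3,0,0],
  ],
  rot=[
    [0,0,0],
    [0,0,0],
    [0,0,0],
    [0,0,0],
    [0,0,0],
    [0,0,0],
    [0,0,0],
    [0,0,0],
    [0,0,0],
    [0,0,0],
  ],
  grip=[0.3,0.3,0.3,0.3,0.3,0.3,0.3,0.3,0.3,0.3],
)

```text
time_s: 11.9
eef_pos: [0.6084, 0.1087, -0.0097]
eef_rot: [0.0, 0.771, 0.637, -0.0]
wrist_force: [-0.4, 0.3, 0.5]
opening: 0.301
grasp_force: 0.0
```

```bash
python3 - <<'E'
from h import *
t=wedge();heel(t);plan([.6055,.1125,-.01],[.982,-.189])
E
```

```text
wedge [603.  59.] [78. 50.] 78.9 [[570.0, 26.0], [620.0, 16.0], [635.0, 92.0], [585.0, 102.0]] 820
case [569.7 -72. ] [184. 240.] 79.2 tilt 0.0009 z0 58.0
heel y max [ 96.7 172.8 173.8] x [-18.   6.  32.] height at y=90 11.0 slope 0.19 ang 89.82670593261719
TCP case xy [  3.5 184.8]
t 11.95 pos [608.4 108.8  -9.6] F [-0.4  0.1  0.4] xyz [ 3.1 -3.6  0.4] rot [-0.     0.     0.001]
```

play_rows(
  xyz=[
    [-0.5,0,0],
    [-1,0,0],
    [-1.5,0,0],
    [-2,0,0],
    [-2.5,0,0],
    [-3,0,0],
    [-3,0,0],
    [-3,0,0],
    [-3,0,0],
    [-3,0,0],
  ],
  rot=[
    [0,0,0],
    [0,0,0],
    [0,0,0],
    [0,0,0],
    [0,0,0],
    [0,0,0],
    [0,0,0],
    [0,0,0],
    [0,0,0],
    [0,0,0],
  ],
  grip=[0.3,0.3,0.3,0.3,0.3,0.3,0.3,0.3,0.3,0.3],
)

```text
time_s: 13.2
eef_pos: [0.6081, 0.1073, -0.0095]
eef_rot: [-0.0, 0.771, 0.637, 0.001]
wrist_force: [1.0, 7.1, -1.7]
opening: 0.297
grasp_force: 3.9
```

```bash
python3 - <<'E'
from h import *
t=wedge();heel(t);plan([.6055,.1125,-.01],[.982,-.189])
E
```

```text
wedge [603.  58.] [77. 51.] 79.0 [[570.0, 25.0], [620.0, 16.0], [635.0, 91.0], [585.0, 101.0]] 809
case [570.  -71.9] [184. 241.] 79.1 tilt 0.0012 z0 58.0
heel y max [ 96.5 170.9 172.7] x [-18.   6.  31.] height at y=90 11.3 slope 0.188 ang 89.92166137695312
TCP case xy [  3.5 183.3]
t 13.25 pos [608.1 107.3  -9.6] F [ 1.2  7.3 -1. ] xyz [ 4.6 -3.5  0.4] rot [ 0.    -0.002  0.001]
```

Contact: 7 N, wedge snug at 11.3 mm, case unmoved. I back off, lift and shut the fingers.

play_rows(
  xyz=[
    [8,0,0],
    [20,0,0],
    [30,0,0],
    [30,0,-30],
    [30,0,-60],
    [30,0,-90],
    [30,0,-115],
    [30,0,-115],
    [0,-3,-115],
    [-30,-3,-115],
  ],
  rot=[
    [0,0,0],
    [0,0,0],
    [0,0,0],
    [0,0,0],
    [0,0,0],
    [0,0,0],
    [0,0,0],
    [0,0,0],
    [0,0,0],
    [0,0,0],
  ],
  grip=[0.3,0.3,0.3,0.3,0,0,0,0,0,0],
)

```text
time_s: 14.5
eef_pos: [0.598, 0.0769, 0.1036]
eef_rot: [-0.001, 0.77, 0.638, -0.001]
wrist_force: [0.5, 0.1, -0.1]
opening: 0.002
grasp_force: 0.0
```

```bash
python3 - <<'E'
from h import *
t=wedge();heel(t);plan([.5838,-.0003,.075],[.982,-.189])
w=snap('wrist');P=cloud(w,np.array(w['hand_eye']))*1e3
m=(abs(P[...,0])<14)&(abs(P[...,1])<20)&(P[...,2]<40)&(P[...,2]>-60);q=P[m];q=q[np.argsort(-q[:,2])];print(np.round(q[::max(1,len(q)//20)]).tolist())
E
```

```text
wedge [602.  54.] [69. 50.] 78.8 [[570.0, 26.0], [620.0, 16.0], [633.0, 83.0], [584.0, 93.0]] 697
case [569.9 -72.1] [184. 241.] 79.1 tilt 0.0017 z0 58.0
heel y max [ 96.6 161.5 164.5] x [-18.   6.  32.] height at y=90 11.3 slope 0.186 ang 89.69507598876953
TCP case xy [ -0.4 148. ]
t 14.55 pos [597.6  73.4 103.4] F [ 0.8 -1.9  0.4] xyz [-74.9   0.4  28.6] rot [-0.003  0.003  0.   ]
[[9.0, -6.0, -21.0], [9.0, -3.0, -26.0], [6.0, 7.0, -29.0], [9.0, 6.0, -31.0], [6.0, -13.0, -33.0], [9.0, 1.0, -35.0], [5.0, -8.0, -37.0], [5.0, -14.0, -39.0], [5.0, 9.0, -41.0], [6.0, -12.0, -43.0], [6.0, -11.0, -45.0], [10.0, -4.0, -46.0], [5.0, -12.0, -48.0], [10.0, 1.0, -50.0], [10.0, -4.0, -53.0], [-5.0, -0.0, -54.0], [7.0, -1.0, -55.0], [-12.0, -0.0, -55.0], [-11.0, 1.0, -56.0], [10.0, -5.0, -58.0], [6.0, -18.0, -60.0]]
```

play_rows(
  xyz=[
    [-20,0,0],
    [-45,0,0],
    [-65,0,0],
    [-75,0,0],
    [-75,0,0],
    [-75,0,10],
    [-75,0,20],
    [-75,0,30],
    [-75,0,40],
    [-75,0,45],
  ],
  rot=[
    [0,0,0],
    [0,0,0],
    [0,0,0],
    [0,0,0],
    [0,0,0],
    [0,0,0],
    [0,0,0],
    [0,0,0],
    [0,0,0],
    [0,0,0],
  ],
  grip=[0,0,0,0,0,0,0,0,0,0],
)

```text
time_s: 15.85
eef_pos: [0.5847, 0.0035, 0.0592]
eef_rot: [-0.001, 0.771, 0.637, -0.0]
wrist_force: [-0.7, 0.2, 0.5]
opening: 0.001
grasp_force: 0.0
```

```bash
python3 - <<'E'
from h import *
plan([.5838,-.0003,.042],[.982,-.189])
t=snap('top')['color'][100:240,200:400,::-1];s=snap('side')['color'][120:260,240:440,::-1]
cv2.imwrite('pics/s5.png',np.hstack([cv2.resize(x,(400,280),interpolation=cv2.INTER_CUBIC) for x in (s,t)]))
E
```

```text
t 15.85 pos [584.7   3.5  59.2] F [-0.7  0.2  0.5] xyz [-3.9 -0.1 17.3] rot [-0.001  0.     0.001]
```

View pics/s5.png

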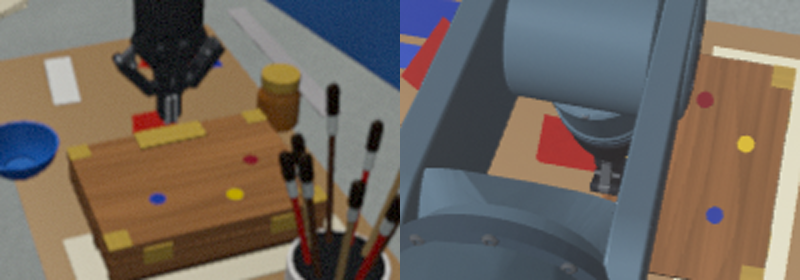

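The side view shows the closed tips at (170,122), just above the plate at (172,133). I go down slowly.

play_rows(
  xyz=[
    [-2,0,3],
    [-2,0,6],
    [-2,0,9],
    [-2,0,11],
    [-2,0,12],
    [-2,0,13],
    [-2,0,14],
    [-2,0,15],
    [-2,0,16],
    [-2,0,16],
  ],
  rot=[
    [0,0,0],
    [0,0,0],
    [0,0,0],
    [0,0,0],
    [0,0,0],
    [0,0,0],
    [0,0,0],
    [0,0,0],
    [0,0,0],
    [0,0,0],
  ],
  grip=[0,0,0,0,0,0,0,0,0,0],
)

```text
time_s: 17.2
eef_pos: [0.5848, 0.0013, 0.0443]
eef_rot: [-0.0, 0.771, 0.637, -0.0]
wrist_force: [-0.9, -0.3, -0.1]
opening: 0.004
grasp_force: 0.0
```

play_rows(
  xyz=[
    [0,0,0.5],
    [0,0,1],
    [0,0,1.5],
    [0,0,2],
    [0,0,2.5],
    [0,0,3],
    [0,0,3.5],
    [0,0,4],
    [0,0,4],
    [0,0,4],
  ],
  rot=[
    [0,0,0],
    [0,0,0],
    [0,0,0],
    [0,0,0],
    [0,0,0],
    [0,0,0],
    [0,0,0],
    [0,0,0],
    [0,0,0],
    [0,0,0],
  ],
  grip=[0,0,0,0,0,0,0,0,0,0],
)

```text
time_s: 18.45
eef_pos: [0.5851, 0.0013, 0.0433]
eef_rot: [0.0, 0.771, 0.637, -0.0]
wrist_force: [-10.6, 0.7, 22.9]
opening: -0.004
grasp_force: 11.4
```

Firm, but too hard (23 N). I ease to about 10 N and check.

play_rows(
  xyz=[
    [0,0,-0.5],
    [0,0,-1],
    [0,0,-1.5],
    [0,0,-1.6],
    [0,0,-1.6],
    [0,0,-1.6],
    [0,0,-1.6],
    [0,0,-1.6],
    [0,0,-1.6],
    [0,0,-1.6],
  ],
  rot=[
    [0,0,0],
    [0,0,0],
    [0,0,0],
    [0,0,0],
    [0,0,0],
    [0,0,0],
    [0,0,0],
    [0,0,0],
    [0,0,0],
    [0,0,0],
  ],
  grip=[0,0,0,0,0,0,0,0,0,0],
)

```text
time_s: 19.7
eef_pos: [0.585, 0.0013, 0.0435]
eef_rot: [0.0, 0.771, 0.637, -0.0]
wrist_force: [-5.1, 0.7, 10.5]
opening: -0.0
grasp_force: 5.8
```

```bash
python3 - <<'E'
from h import *
t=wedge();heel(t);plan([.5838,-.0003,.042],[.982,-.189])
s=snap('side');P=cloud(s);yl=(P[...,:2]-CC)@CY;xl=(P[...,:2]-CC)@CX
g=(abs(yl+.01)<.06)&(abs(xl)<.1)&(P[...,2]>.05)&(P[...,2]<.07);A=np.c_[yl[g],xl[g],np.ones(g.sum())];print('side tilt y,x',np.linalg.lstsq(A,P[...,2][g],rcond=None)[0])
cv2.imwrite('pics/s6.png',cv2.resize(s['color'][120:280,230:450,::-1],None,fx=3,fy=3))
E
```

```text
wedge [603.  62.] [69. 50.] 79.2 [[572.0, 33.0], [621.0, 24.0], [634.0, 92.0], [585.0, 101.0]] 503
case [ 562.8 -106.4] [115. 241.] 78.4 tilt 0.0005 z0 58.0
heel y max [106.7 171.9 172.6] x [-18.  -2.  31.] height at y=90 10.2 slope 0.205 ang 0.14391042292118073
TCP case xy [ 0.9 74.8]
t 19.75 pos [585.    1.3  43.5] F [-5.6 -0.2 11.1] xyz [-1.8 -0.9  1.5] rot [0.    0.    0.001]
side tilt y,x [-1.29993239e-05  1.37636856e-03  5.91560850e-02]
```

View pics/s6.png

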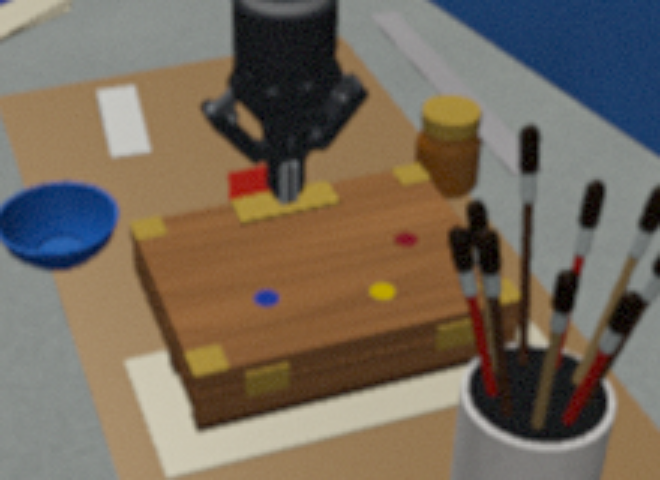

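Tips on the plate at (290,195). The case is level within about 0.001 rad under 10.5 N and was also firm at 23 N. The wedge hasn't moved and the bystanders are in place, so I hand in.

```bash
python3 -c "
from h import *
print(ctrl.hand_in())"
```

```text
the job is handed in; nothing more can be done
None
```

The job is handed in, with no verdict returned: the red wedge is about 42 mm under the bare side, and the fingers are pressing the brass plate at about 10 N with the case level and firm (the fingertips proved about 20 mm behind the TCP, not 19 mm ahead as `ctrl.tips_ahead` says, so I worked from the camera measurements).

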